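# Leakage-breaker test at the jar washer

### The arm

A 6-joint arm with a two-finger parallel gripper is mounted at the origin on the work surface. World frame = base frame: x ahead of the robot, y to its left, z up, the work surface at z = 0. Lengths are in m, angles in rad, forces in N, time in s.
With the tool pointing down it reaches from about 0.325 to 0.75 m from the base axis. Payload 7.6 kg.
Tool frame: the origin (TCP) lies on the centre line of the jaws, within the pads' length; the fingertips stand 19 mm ahead of it and the grasp point (between the pads) is the TCP; z points along the fingers, y is the line along which they close (so a half turn about z gives the same grasp; the last joint's range is limited). The gripper opens to 85 mm and grips with 20 to 120 N. Pads are 22 mm wide; open, the fingers measure 114 mm over their backs; the gripper's body (76 mm by 85 mm) begins 54 mm behind the grasp point. The pads swing forward as they close: fully open they stand 13 mm farther back than shut.
Start: joints at [1.226, 0.052, 1.401, -0, 1.689, -0.07], TCP at [0.142, 0.505, 0.25] pointing down, gripper open.
Joint ranges: [-2.9, 2.9], [-0.91, 2.17], [0.12, 2.37], [-1.06, 4.2], [0.26, 2.73], [-2.93, 2.93]. Speed limits (rad/s): [2.57, 2.57, 3.01, 3.14, 3.14, 3.14].

### API

Orientations are given as [roll, pitch, yaw] about the fixed x, y, z axes, in that order (R = Rz(yaw) Ry(pitch) Rx(roll)).
In Python, from rig import ctrl gives the robot as it stands. Calls block until the motion is done:
- ctrl.goto(position, orientation): joint-space move of the TCP to a pose.
- ctrl.move_straight(position, rot=None, feed=0.15): straight line of the TCP; rot=None keeps the orientation; feed is the mean speed in m/s.
- ctrl.goto_joints(angles): joint-space move.
- ctrl.move_gripper(opening, squeeze=None): finger opening in m; squeeze is the grip in N (None keeps the last); returns when the fingers have stopped.
- ctrl.sleep(seconds).
- ctrl.solve_ik(position, orientation): joint angles nearest the present ones, or None.
- ctrl.get_obs(): the state.
- ctrl.camera(name): name is "scene" or "top"; returns (picture, depth): 400x640x3 uint8, red, green, blue; 400x640 float32, m along the optical axis (not along the pixel's ray), 0 where there is no reading.
- ctrl.camera_info(name): a dict with "intrinsics" (3x3 intrinsics, pixels), "T" (4x4, takes a point from camera to world coordinates). Camera axes: x right, y up, looking along -z (the intrinsics and any distortion apply to the point x, -y, -z); pixel columns grow to the right and rows downward; lengths in m; the calibration is good to about 2 mm. A picture is of the moment at which its call begins. camera_info takes no time and is no camera call.
A pose or a line that the arm cannot do raises ctrl.PlanningError and nothing moves.
- ctrl.hand_in(): hands the job in, once; it reports no verdict.
The state is a dict: "time": time; "joint_positions": joint angles; "joint_velocities": joint speeds; "joint_torque": joint torques, N m; "eef_pos": TCP position; "tcp_rot": TCP orientation; "ft_force": force on the tool from outside, world axes, zero at the start; "moment": the same for the moment, N m; "gripper_width": finger opening in m.
Only numpy, scipy, OpenCV 4.12 (cv2) and the standard library are available. Lean on these libraries where they do the work, as an engineer would, in place of code of your own. Each camera call takes 0.05 s, during which the arm holds its last target. There are 200 camera calls.

### The job

Do the routine leakage test on the jar washer's control box: slide the clear guard fully back to its end stop so the test button is bare, then press the button down until the T-handle drops forward by itself. Then lift the T-handle fully back up and leave it standing there, with the guard left open and the button released. Do not knock over or shove the jars standing beside the box.

Things in the scene. Friction and masses are not known exactly. Their poses are not given: they have to be found in the camera images.
- console: Grey fixed control box, 220 (x) x 300 (y) x 90 (z) mm; origin at the centre of its underside; its -x side faces the robot at yaw 0. On its top: guard and button on the -y half, T-handle on the +y half between cheeks 34 high at y = 50 and 100. Guard rails 10 wide, 17 high lie along x at y = -110 and -40, x = -82 to 52. Ignore the loose jar lid and spanner on top.
- button_top (a point): Centre of the top face of the test button, a round white cap 26 mm across at console (-50, -75), its top 14 mm above the box's top. It is pressed straight down 7 mm against a spring (1.5 to 5 N) and comes back up when released. It can be reached only with the guard slid open.
- test_button (a joint): How far the button is pressed in, m: 0 out, 0.007 fully in. The handle is tripped at about 0.005.
- guard_grip (a point): Centre of the top of the guard's black grip, 14 (x) x 30 (y) x 34 (z) mm. It stands on a clear plate 54 (x) x 78 (y) x 4 mm that rides on the rails and covers the button; plate top 34 mm below this point, 21.5 mm above the box's top; plate middle 18 mm to -x of this point (console axes). Push or pinch the grip to slide it, about 2 N.
- guard (a joint): How far the guard is slid along the console's +x axis (away from the robot), m: 0 covers the button, 0.060 is the end stop, fully open. Starts between 0 and 0.012.
- handle_grip (a point): Middle of the T-handle's black crossbar, 18 mm thick and 50 mm long along the console's y, on a round steel stem. The stem turns about a pin along y at console (20, 75), 22 mm above the box's top, 70 mm below this point along the stem.
- handle (a joint): Angle of the T-handle, rad. 0: fully up, leaning 0.30 back (console +x) on its stop, held by its weight. It grows as the handle falls to console -x; 0.95: fully dropped, 0.65 forward of vertical, crossbar middle 78 mm above the box's top at console x = -22. Lifted past 0.30 it goes home by its own weight; lift it along its arc (a level push may jam). It cannot go up while the button is held in.
- jar_a: Glass jar standing mouth down beside the box on its +y side, 68 mm across, 105 high; origin at the centre of its foot. Leave it alone.
- jar_b: Same glass jar beside the box on its -y side. Leave it alone.
- jar_c: Same glass jar further out on the -y side. Leave it alone.

How it is judged:
On the way, in this order (a step that is already met when the one before it is completed fails the run):
1. the guard is slid fully open (value of joint guard above 0.056 m), for 0.1 s.
2. the test button is pressed in (value of joint test_button above 0.0035 m), for 0.02 s.
3. the handle has dropped (value of joint handle above 0.8 rad), for 0.1 s.
At the end, for the whole second after the job is handed in: the T-handle is fully up (within 0.1 rad of its stop), the button is out (within 1.5 mm) and the guard is still open (within 4 mm of its end stop) (value of joint handle below 0.1 rad and value of joint test_button below 0.0015 m and value of joint guard above 0.056 m); the robot touches nothing.
It fails at once if a jar beside the box is tipped or shoved more than 4 cm (angle between any of jar_a, jar_b, jar_c's own z axis and vertical above 0.5 rad or distance of any of jar_a, jar_b, jar_c from where it was at the start of the episode above 0.04 m).
It also fails if it takes over 45 s, if anything falls off the work surface, if the arm or the gripper's body presses on something with over 40 N, if the wrist force passes 120 N, or if a joint passes its speed limit or range.

## Working session

There is one attempt and no reset: what is moved stays moved. The work goes in short steps, each a Python script; the robot and the scene stay as the last script left them, time stands still between calls to the robot, and variables do not carry over. Pictures are saved under pics/ and viewed, on a budget of 10 in all, crops included, one or two more only if the job needs it, and the job is handed in when it is done.

```bash
ls; mkdir -p pics; python3 - <<'E'
from rig import ctrl
import cv2,numpy as np
for n in("scene","top"):
    p,d=ctrl.camera(n); cv2.imwrite(f"pics/{n}0.png",p[:,:,::-1]); np.savez(f"{n}0.npz",p=p,d=d)
    i=ctrl.camera_info(n); print(n,i)
print(ctrl.get_obs())
E
```

```text
pics
scene {'intrinsics': array([[425.69903832,   0.        , 316.48514263],
       [  0.        , 425.69903832, 201.63425141],
       [  0.        ,   0.        ,   1.        ]]), 'T': array([[-0.1926003 , -0.80353818,  0.56323309,  1.14612927],
       [ 0.98125939, -0.16117881,  0.10560019,  0.13170115],
       [ 0.00592745,  0.57301638,  0.81952248,  0.93293355],
       [ 0.        ,  0.        ,  0.        ,  1.        ]])}
top {'intrinsics': array([[440.31432599,   0.        , 319.2303199 ],
       [  0.        , 440.31432599, 199.03625376],
       [  0.        ,   0.        ,   1.        ]]), 'T': array([[ 0.00624698,  0.99585972, -0.09068844,  0.48559518],
       [-0.99988628,  0.00497584, -0.01423585,  0.01844673],
       [-0.01372566,  0.09076706,  0.99577756,  1.23018598],
       [ 0.        ,  0.        ,  0.        ,  1.        ]])}
{'time': 0.1, 'joint_positions': array([ 1.22570942e+00,  5.27886707e-02,  1.40163085e+00,  1.47096103e-05,
        1.68859210e+00, -7.02790542e-02]), 'joint_velocities': array([ 0.00096777,  0.00154749, -0.00307879, -0.00025838,  0.00043004,
        0.00016401]), 'joint_torque': array([ 1.10344918e-03, -3.82582462e+01, -3.60984278e+01, -1.89580584e-05,
        4.75688634e-03,  1.98484463e-05]), 'eef_pos': array([0.14234688, 0.50508327, 0.24954497]), 'tcp_rot': array([-3.14017822e+00, -1.14215367e-04,  2.86678644e+00]), 'ft_force': array([-0.67107275, -0.47242927, -0.09128813]), 'moment': array([ 0.00528521, -0.07127443,  0.05882107]), 'gripper_width': 0.08536372018705046}
```

View pics/scene0.png

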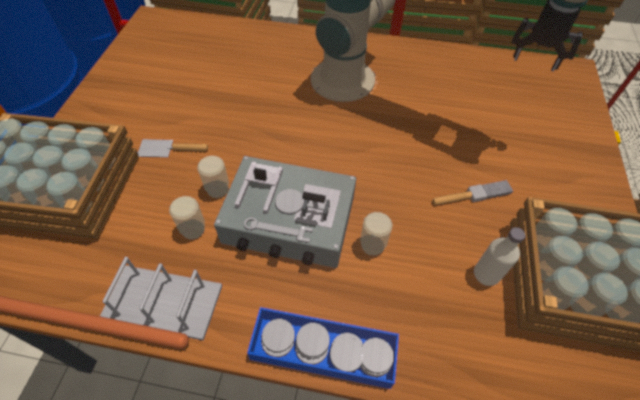

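View pics/top0.png

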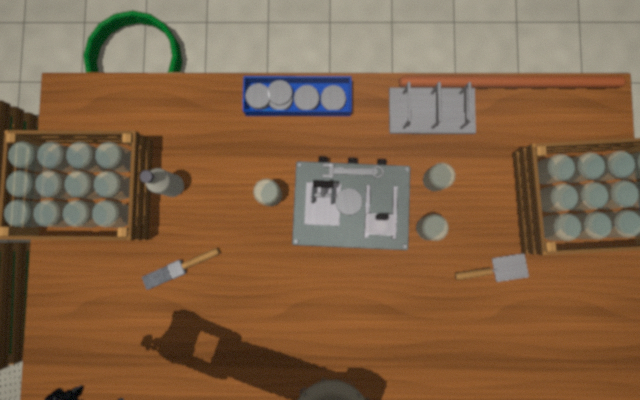

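Scene view: the console is near (287,210), the guard grip near (260,173), and the handle near (315,198). In the top view the console is centred near (352,205), its guard grip is at (382,216), the handle crossbar is at (323,184), and the jars are at (440,176), (433,226) and (268,192). Next I measure the pose from the depth and colour masks.

```bash
cat > h.py <<'E'
import cv2,numpy as np
from rig import ctrl
def cloud(n,d):
    i=ctrl.camera_info(n);K=i["intrinsics"];T=i["T"]
    v,u=np.mgrid[:400,:640]
    P=np.stack([(u-K[0,2])/K[0,0]*d,-(v-K[1,2])/K[1,1]*d,-d],-1)
    return P@T[:3,:3].T+T[:3,3]
def ray(n,u,v,z):
    i=ctrl.camera_info(n);K=i["intrinsics"];T=i["T"]
    r=T[:3,:3]@np.array([(u-K[0,2])/K[0,0],-(v-K[1,2])/K[1,1],-1]);o=T[:3,3]
    return o+r*(z-o[2])/r[2]
def blobs(m,lo=8,hi=1e9):
    n,l,s,c=cv2.connectedComponentsWithStats(m.astype(np.uint8))
    return [(c[k].round(1),s[k].tolist()) for k in range(1,n) if lo<=s[k][4]<=hi]
E
python3 - <<'E'
from h import *
for n in("top","scene"):
    f=np.load(n+"0.npz");p,d=f["p"],f["d"];W=cloud(n,d)
    roi=(W[...,0]>.3)&(W[...,0]<.8)&(abs(W[...,1]+.05)<.35)
    t=roi&(abs(W[...,2]-.09)<.02)&(d>0)
    t=cv2.morphologyEx(t.astype(np.uint8),cv2.MORPH_OPEN,np.ones((5,5)))
    print(n,"table z",np.median(W[...,2][roi&(W[...,2]<.04)&(d>0)]))
    cs,_=cv2.findContours(t,cv2.RETR_EXTERNAL,cv2.CHAIN_APPROX_NONE)
    c=max(cs,key=cv2.contourArea)[:,0]
    X=np.array([ray(n,u,v,.09)[:2] for u,v in c],np.float32)
    (cx,cy),(w,h),a=cv2.minAreaRect(X); print(" rect",cx,cy,w,h,a, "z",np.median(W[...,2][t>0]))
    g=p.max(2)<70
    for c,s in blobs(g&roi,5):
        m=W[s[1]:s[1]+s[3],s[0]:s[0]+s[2]][(g&roi)[s[1]:s[1]+s[3],s[0]:s[0]+s[2]]]
        print(" dark",c,s,"med",np.median(m,0).round(3),"zmax",m[:,2].max().round(3))
    # jars: tops
    j=roi&(abs(W[...,2]-.10)<.012)
    for c,s in blobs(j,60): print(" z~.1",c,s,ray(n,*c,.105).round(3))
ps=np.load("top0.npz")["p"][150:260,240:465,::-1]; pc=np.load("scene0.npz")["p"][145:275,160:400,::-1]
a=cv2.resize(ps,(720,352),interpolation=cv2.INTER_CUBIC); b=cv2.resize(pc,None,fx=3,fy=3,interpolation=cv2.INTER_CUBIC)[:248]
cv2.imwrite("pics/crop.png",np.vstack([a,b]))
E
```

```text
top table z -0.0003324632139434236
 rect 0.5736892819404602 -0.0487804114818573 0.29881224036216736 0.21910452842712402 87.7826919555664 z 0.09088316146230269
 dark [323.1 159.1] [319, 157, 10, 5, 46] med [0.701 0.026 0.056] zmax 0.062
 dark [352.5 160.1] [349, 158, 8, 5, 38] med [ 0.699 -0.054  0.056] zmax 0.061
 dark [381.5 161.8] [378, 160, 8, 5, 36] med [ 0.694 -0.132  0.056] zmax 0.061
 dark [323.8 183.7] [314, 180, 21, 8, 131] med [0.617 0.022 0.186] zmax 0.191
 dark [382.1 216. ] [377, 214, 11, 5, 52] med [ 0.543 -0.121  0.144] zmax 0.15
 z~.1 [352.4 205.6] [293, 162, 118, 88, 7401] [ 0.572 -0.05   0.105]
 z~.1 [441.7 175.8] [429, 163, 27, 27, 552] [ 0.65  -0.28   0.105]
 z~.1 [266.3 191.7] [254, 179, 26, 26, 533] [0.606 0.171 0.105]
 z~.1 [434.9 227.6] [422, 215, 27, 26, 561] [ 0.517 -0.26   0.105]
scene table z 0.0004850012538470949
 rect 0.5794740915298462 -0.046587273478507996 0.2995664179325104 0.22930315136909485 87.86177825927734 z 0.09119778599973233
 dark [259.7 174.3] [254, 169, 12, 11, 98] med [ 0.547 -0.119  0.136] zmax 0.149
 dark [312.9 197.3] [303, 193, 21, 9, 126] med [0.623 0.026 0.185] zmax 0.19
 dark [303.8 211.3] [303, 209, 3, 6, 12] med [0.615 0.003 0.113] zmax 0.119
 dark [324.4 215.6] [324, 214, 2, 5, 8] med [0.617 0.051 0.112] zmax 0.12
 dark [254.5 242.9] [217, 228, 84, 30, 1023] med [ 0.682 -0.107  0.053] zmax 0.085
 dark [307.6 256.7] [301, 248, 15, 18, 193] med [0.696 0.028 0.054] zmax 0.075
 z~.1 [210.8 167. ] [197, 156, 28, 24, 505] [ 0.525 -0.256  0.105]
 z~.1 [287.6 203.8] [214, 156, 142, 96, 7978] [ 0.597 -0.041  0.105]
 z~.1 [183.8 208.6] [169, 196, 30, 26, 601] [ 0.658 -0.276  0.105]
 z~.1 [377.  225.1] [363, 212, 29, 28, 628] [0.614 0.173 0.105]
```

View pics/crop.png

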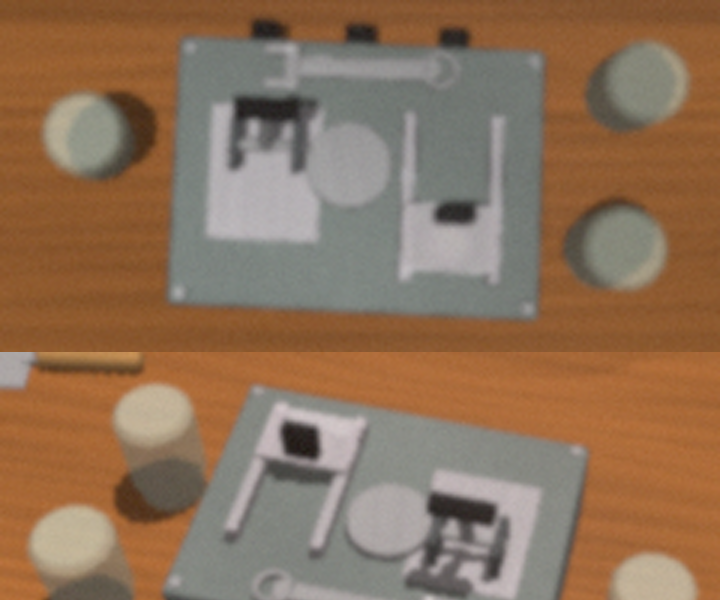

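The two views agree. Box centre is about (0.574,-0.048) with yaw about -0.04, the grip is at console (-26,-73), and the handle is about where it should be. Next: check IK for all the poses, then push the guard.

```bash
cat >> h.py <<'E'
from scipy.spatial.transform import Rotation as Ro
YAW=-0.039; C=np.array([.575,-.048,0.])
RC=Ro.from_euler("z",YAW)
def w(x,y,z): return C+RC.apply([x,y,z])          # console (z from the table) -> world
def down(k=0): return [np.pi,0,YAW+k*np.pi]       # tool y along console y
def bar(th): l=.95-th-.30; return w(.020-.07*np.sin(l),.075,.112+.07*np.cos(l))
def barrot(th,k):                                  # tool z down the stem, tool y in the console xz plane
    l=.95-th-.30; l=.65-(.95-th)
    return None
E
sed -i '/^def bar(th)/,$d' h.py
cat >> h.py <<'E'
def bar(th,back=0):                                # crossbar middle at handle angle th; back = offset out along the stem
    l=th-.30; r=.07+back; return w(.020-r*np.sin(l),.075,.112+r*np.cos(l))
def barrot(th,k):                                  # tool z down the stem, tool y in the console xz plane
    l=th-.30; z=np.array([np.sin(l),0,-np.cos(l)]); x=np.array([0,k,0.]); y=np.cross(z,x)
    return (RC*Ro.from_matrix(np.stack([x,y,z],1))).as_euler("xyz").tolist()
def F(): return ctrl.get_obs()["ft_force"]
E
python3 - <<'E'
from h import *
print("bar up",bar(0),"down",bar(.95))
for k in(0,1): print("down",k,[np.round(ctrl.solve_ik(p,down(k)),2) if ctrl.solve_ik(p,down(k)) is not None else None for p in (w(-.052,-.074,.137),w(-.05,-.075,.118))])
for k in(1,-1): print("bar",k,[np.round(q,2) if q is not None else None for q in (ctrl.solve_ik(bar(t,b),barrot(t,k)) for t,b in((.95,.08),(.95,0),(.5,0),(.1,0),(.1,.08)))])
E
```

```text
bar up [0.61857973 0.0253566  0.17887355] down [0.55557822 0.02781491 0.16772587]
down 0 [array([-0.3 ,  0.14,  1.53, -0.  ,  1.47,  1.31]), array([-0.3 ,  0.17,  1.55, -0.  ,  1.43,  1.31])]
down 1 [array([-0.3 ,  0.14,  1.53,  0.  ,  1.47, -1.83]), array([-0.3 ,  0.17,  1.55,  0.  ,  1.43, -1.83])]
bar 1 [array([-0.  , -0.44,  1.97, -0.03,  0.96,  0.04]), array([-0.01, -0.23,  1.94, -0.03,  0.78,  0.04]), array([-0.02,  0.11,  1.49, -0.  ,  1.34,  0.02]), array([-0.02,  0.48,  1.05,  0.  ,  1.82,  0.02]), array([-0.02,  0.51,  0.85,  0.  ,  1.98,  0.02])]
bar -1 [None, None, None, None, None]
```

```bash
python3 - <<'E'
from h import *
ctrl.move_gripper(0.0,30)
ctrl.goto(w(-.058,-.074,.20),down())
print(ctrl.get_obs()["time"]); f0=F()
ctrl.move_straight(w(-.058,-.074,.138),feed=.12); print("down",F()-f0)
x=-.058; ctrl.move_straight(w(-.005,-.074,.138),feed=.08); print("push",F()-f0)
x=-.005
while x<.035:
    x+=.002; ctrl.move_straight(w(x,-.074,.138),feed=.04); f=(F()-f0)@RC.apply([1,0,0])
    if x>.001: print(round(x,3),f.round(1))
    if f<-8: break
p,d=ctrl.camera("top"); cv2.imwrite("pics/top1.png",cv2.resize(p[150:260,270:430,::-1],None,fx=4,fy=4)); np.savez("top1.npz",p=p,d=d)
p,d=ctrl.camera("scene"); cv2.imwrite("pics/scene1.png",cv2.resize(p[100:270,180:380,::-1],None,fx=3,fy=3,interpolation=cv2.INTER_CUBIC))
print(ctrl.get_obs()["time"],ctrl.get_obs()["eef_pos"])
E
```

```text
3.45
down [-0.77712934  0.0117482   0.26789206]
push [-1.41314791 -0.12923189 -0.0215738 ]
0.003 -0.1
0.005 -0.3
0.007 0.1
0.009 -0.7
0.011 -11.0
7.0333 [ 0.58171018 -0.12232016  0.137941  ]
```

View pics/scene1.png

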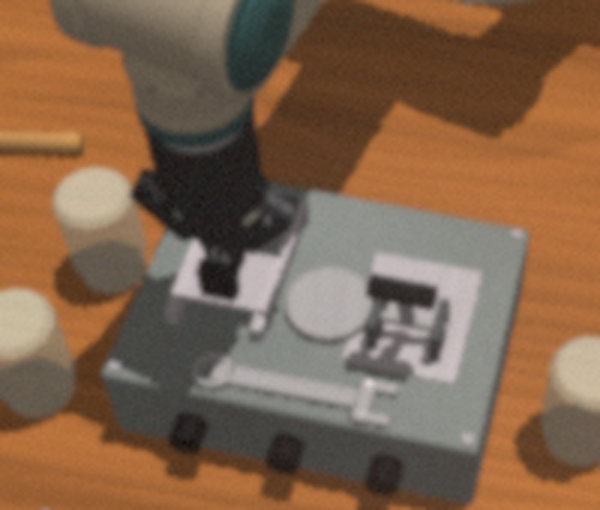

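The finger hit the end stop at console x ≈ 10 mm with 11 N. That puts the grip near +28 mm, which is where an open guard should be. The picture shows the plate at the far end of the rails, around (225,270) in the crop. Now I slide back over the button and press.

```bash
python3 - <<'E'
from h import *
ctrl.move_straight(w(-.050,-.075,.138),feed=.12); f0=F()
ctrl.move_straight(w(-.050,-.075,.125),feed=.08)
z=.125
while z>.112:
    z-=.001; ctrl.move_straight(w(-.050,-.075,z),feed=.03); f=F()[2]-f0[2]; print(round(z,3),f.round(1),end=" ")
    if f>12: break
ctrl.sleep(.4)
p,d=ctrl.camera("top");W=cloud("top",d)
m=(p.max(2)<70)&(W[...,2]>.15)&(W[...,2]<.2)&(W[...,1]>-.01)&(W[...,1]<.07)
print(blobs(m),[np.median(W[m],0).round(3)], bar(.95))
ctrl.move_straight(w(-.050,-.075,.25),feed=.25)
p,d=ctrl.camera("top")
cv2.imwrite("pics/top2.png",cv2.resize(p[150:260,270:430,::-1],None,fx=4,fy=4))
p,d=ctrl.camera("scene"); cv2.imwrite("pics/scene2.png",cv2.resize(p[100:270,180:380,::-1],None,fx=3,fy=3,interpolation=cv2.INTER_CUBIC))
print(ctrl.get_obs()["time"])
E
```

```text
0.124 -0.0 0.123 1.0 0.122 1.1 0.121 3.8 0.12 4.8 0.119 3.9 0.118 4.8 0.117 4.7 0.116 4.7 0.115 10.2 0.114 15.9 [(array([322.2, 209.7]), [313, 207, 20, 6, 103])] [array([0.555, 0.027, 0.175])] [0.55557822 0.02781491 0.16772587]
12.0
```

View pics/scene2.png

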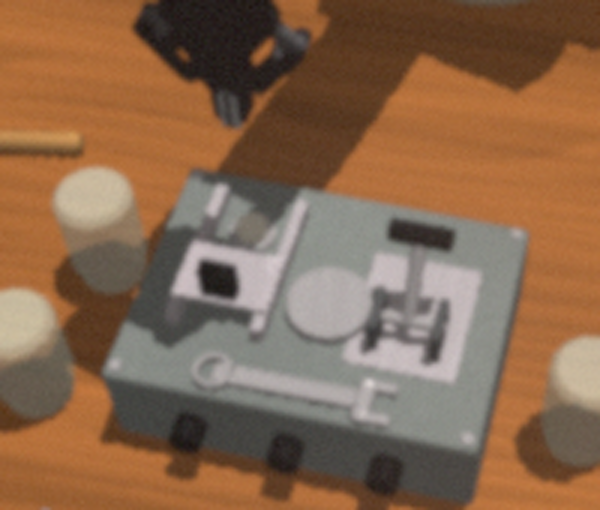

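The handle is dropped, with its crossbar at (420,233) in the crop, measured (0.555, 0.027) and matching the prediction. The button is bare and out at (250,230), and the guard is still open. Now I cage the crossbar loosely and lift it along its arc.

```bash
python3 - <<'E'
from h import *
ctrl.goto(bar(.95,.10),barrot(.95,1)); ctrl.move_gripper(.05,20); f0=F()
ctrl.move_straight(bar(.95,.0),feed=.1); print("in",(F()-f0).round(1))
ctrl.move_gripper(.022); print("closed",ctrl.get_obs()["gripper_width"],(F()-f0).round(1))
for th in np.arange(.85,.04,-.1):
    ctrl.move_straight(bar(th),barrot(th,1),feed=.06); print(round(th,2),(F()-f0).round(1))
    if np.linalg.norm(F()-f0)>30: print("STOP");break
p,d=ctrl.camera("scene"); cv2.imwrite("pics/scene3.png",cv2.resize(p[100:270,180:380,::-1],None,fx=3,fy=3,interpolation=cv2.INTER_CUBIC))
print(ctrl.get_obs()["time"])
E
```

```text
in [-0.3 -0.6  0.6]
closed 0.02186869456711777 [-0.4 -1.1 -0. ]
0.85 [-1.2  0.4 -0.2]
0.75 [-1.3 -0.4  0.3]
0.65 [-0.  -0.1  0.4]
0.55 [-0.8  1.2 -0.7]
0.45 [-0.3 -0.9 -0.2]
0.35 [-0.4 -0.5  0.1]
0.25 [-0.3 -0.5 -0.2]
0.15 [ 0.  -0.5  0. ]
0.05 [ 0.6 -1.1 -1.5]
17.675
```

View pics/scene3.png

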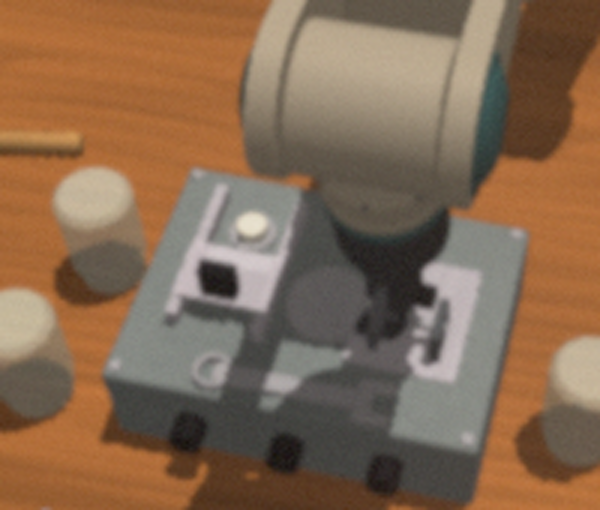

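The gripper is over the handle at (390,310), the button is out at (250,225) and the guard is open. Next: open the gripper, pull back along the stem and check.

```bash
python3 - <<'E'
from h import *
ctrl.move_gripper(.05)
ctrl.move_straight(bar(.05,.11),feed=.12)
q=ctrl.get_obs()["joint_positions"].copy(); q[0]+=.9; q[1]-=.3; ctrl.goto_joints(q)
for n in("top","scene"):
    p,d=ctrl.camera(n);W=cloud(n,d)
    m=(p.max(2)<70)&(W[...,2]>.12)&(W[...,2]<.2)&(W[...,1]>-.2)&(W[...,1]<.07)&(W[...,0]>.45)&(W[...,0]<.7)
    for c,s in blobs(m): print(n,c,s,ray(n,*c,.185).round(3),ray(n,*c,.1455).round(3))
cv2.imwrite("pics/scene4.png",cv2.resize(p[100:270,180:380,::-1],None,fx=3,fy=3,interpolation=cv2.INTER_CUBIC))
print(bar(0),w(.028,-.075,.1455),ctrl.get_obs()["time"],ctrl.get_obs()["eef_pos"])
E
```

```text
top [323.6 183.7] [314, 181, 20, 7, 127] [0.618 0.023 0.185] [0.623 0.023 0.145]
top [382.6 193. ] [377, 191, 12, 5, 51] [ 0.596 -0.117  0.185] [ 0.6   -0.123  0.145]
scene [252.3 192.8] [247, 188, 12, 11, 101] [ 0.637 -0.106  0.185] [ 0.61  -0.118  0.145]
scene [313.1 197.3] [303, 193, 21, 9, 122] [0.622 0.026 0.185] [0.595 0.02  0.145]
[0.61857973 0.0253566  0.17887355] [ 0.60005445 -0.12403469  0.1455    ] 21.2833 [0.34771918 0.47786897 0.47101558]
```

View pics/scene4.png

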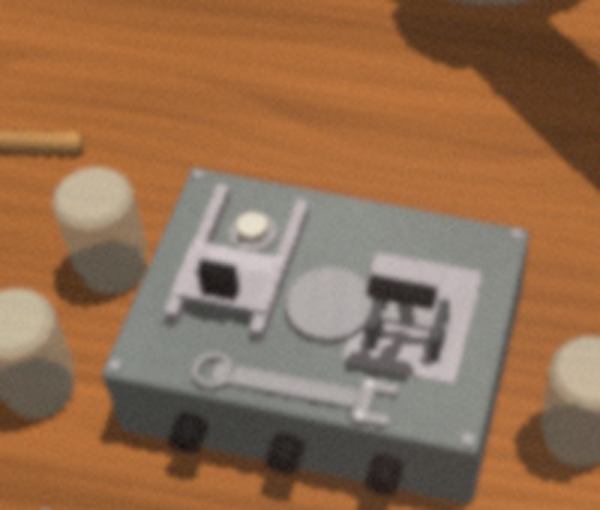

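The handle is up at (403,290), the same pixels as at the start. The guard is open at (218,280), the button is out at (251,226), the jars haven't moved and the arm is clear.

```bash
python3 -c "
from rig import ctrl
ctrl.hand_in()"
```

```text
the job is handed in; nothing more can be done
```

The leakage test is done and handed in at about 21 s of the 45 s allowed. The hand-in gave no verdict.

- **Guard:** I slid it with closed fingers until it hit the end stop at about 11 N.
- **Button:** I pressed it about 7 mm, to its stop at about 16 N. The handle dropped, and its measured crossbar position matched the given dropped position.
- **Handle:** I lifted it along its arc in a loose grip, with forces staying under about 2 N, then released it and moved the arm clear.

**Last checks:**
- The handle crossbar is back on its starting pixels to within 0.5 px in the top view and 0.2 px in the scene view.
- The guard grip is about 57 mm further along than at the start in the top view, at its expected open position to within about 1 mm.
- The scene view put the grip about 10 mm further in x. I put that down to its side face being in the colour mask, since the same view already read 4 mm high at the start, but I did not check it separately.
- The button is visibly out, and the jars look unmoved in the pictures. I did not re-measure the jars.

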